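# Index the filling dial to the next notch

### The job

Move the filling dial on by one notch so that the open paper cone, which stands next to the station, comes under the funnel. With the fingertips only, reach into the guard ring, press the lock plunger in, push the dial round to the next notch on the side that brings the cone under the funnel, and let the plunger spring fully out so that the dial is locked there. Do not touch or lift the cone or the tubes in the dial, and leave everything else on the table where it is.

Things in the scene. Friction and masses are not known exactly. Their poses are not given: they have to be found in the camera images.
- index_base: Fixed grey foot of the filling dial: round, 240 mm across, with a 230 mm steel index plate above it (8 notches in the rim, 12 mm wide, every 45 degrees; plate top at 34 mm) and, on its +x side, a 14 mm post 150 mm from the dial's axis, 252 mm tall, that carries the funnel. Origin on the dial's axis at the work surface; +x points from the axis to the funnel; z up.
- station (a point): The filling station: the point straight below the funnel's outlet, 68 mm from the dial's axis, 75 mm above the work surface (level with the sockets' mouths). Fixed. The funnel (75 mm across, outlet down) takes the space from 170 to 238 mm above the surface here.
- dial_centre (a point): On the vertical turning axis of the dial, on its hub, 56 mm above the work surface. The dial is an aluminium disc, 190 mm across, top at 47 mm, with eight grey sockets (29 mm across, mouths at 75 mm) every 45 degrees on a circle of radius 68 mm, and one lug that carries the plunger.
- dial (a joint): Angle of the dial, rad: 0 at the start, locked in a notch; grows anticlockwise seen from above. Neighbouring notches are 0.785 rad apart; in a notch the dial has 0.01 rad of play either way. Unlocked, it turns with 1 to 4 N at the plunger and stays where it is left.
- plunger_top (a point): Centre of the top of the plunger's round, slightly domed steel cap (55 mm across), 125 mm from the dial's axis, 100 mm above the work surface when out; it goes down with the cap and round with the dial. A black open-topped guard ring on the dial surrounds the cap: 62 mm inside, 72 mm outside, rim at 110 mm. At the start the plunger is on the side of the dial opposite to the funnel.
- plunger (a joint): How far the plunger is pressed in (down), m: 0 out, 0.012 at the stop. Its spring gives 3 N at first, 7 N at the stop. A tooth on its stem stands in a notch of the index plate; beyond 0.007 the tooth is below the plate and the dial can turn. Let go between notches, it stays at 0.007, the tooth sliding under the plate, and springs out to 0 at the next notch, which stops the dial.
- paper_cone: The open brown paper cone that is to be filled, 109 mm long, 12 mm across at its open top and 8 mm at its foot, standing upright and loose in the socket next to the station, one notch away on one side or the other; foot 22 mm above the work surface, top at 131 mm. Origin on its axis at the foot; z up its axis. It is the only cone in the dial.
- tube_0: One of four alike: a closed white plastic tube with a snap cap, 15 mm across and 110 mm long, standing upright in a socket of the dial with its foot 44 mm above the work surface (its top at about 154 mm). Origin on its axis at the foot; z up its axis. Loose.
- tube_1: As tube_0: a closed white plastic tube with a snap cap, 15 mm across and 110 mm long, standing upright in a socket of the dial with its foot 44 mm above the work surface (its top at about 154 mm). Origin on its axis at the foot; z up its axis. Loose.
- tube_2: As tube_0: a closed white plastic tube with a snap cap, 15 mm across and 110 mm long, standing upright in a socket of the dial with its foot 44 mm above the work surface (its top at about 154 mm). Origin on its axis at the foot; z up its axis. Loose.
- tube_3: As tube_0: a closed white plastic tube with a snap cap, 15 mm across and 110 mm long, standing upright in a socket of the dial with its foot 44 mm above the work surface (its top at about 154 mm). Origin on its axis at the foot; z up its axis. Loose.
- scoop: Bystander: steel measuring scoop, 129 mm long and 33 mm high, lying on the table; origin under its middle.
- tamper_rod: Bystander: steel tamping rod with a knurled handle, 160 mm long, 15 mm across, lying on the table; origin under its middle.
- dust_brush: Bystander: flat dusting brush, 153 mm long, lying on the table; origin under its middle.
- sample_jar: Bystander: round jar with a lid, 57 mm across, 75 mm tall; origin under its middle.
- loose_cone: Bystander: a spare paper cone, 109 mm long, lying on the table; origin under its middle.
- rubber_foot: Bystander: small black rubber foot, 29 mm across, 16 mm high; origin under its middle.

How it is judged:
On the way, in this order (a step that is already met when the one before it is completed fails the run):
1. the plunger is pressed in far enough to free the dial, which still stands in its first notch (value of joint plunger above 0.007 m and value of joint dial between -0.06 and 0.06 rad and contact force between the fingers and plunger above 0.5 N).
2. the dial is turned out of its notch by a third of the way or more, towards either side ((value of joint dial above 0.26 rad or value of joint dial below -0.26 rad)).
At the end, for the whole second after the job is handed in: The cone's foot is within 6 mm of the station from above; the dial is one notch (0.785 +- 0.025 rad) from its start, at rest; the plunger is out (under 2 mm pressed); cone and tubes upright (0.12 rad) and down in their sockets (7 mm); the things round the dial within 15 mm of their start (horizontal distance between paper_cone and station below 0.006 m and (value of joint dial between 0.760398 and 0.810398 rad or value of joint dial between -0.810398 and -0.760398 rad) and value of joint plunger below 0.002 m and velocity of joint dial between -0.02 and 0.02 rad/s and angle between each of paper_cone, tube_0, tube_1, tube_2, tube_3's own z axis and vertical below 0.12 rad and height (world z) of paper_cone between 0.015 and 0.029 m and height (world z) of tube_0 between 0.037 and 0.051 m and height (world z) of tube_1 between 0.037 and 0.051 m and height (world z) of tube_2 between 0.037 and 0.051 m and height (world z) of tube_3 between 0.037 and 0.051 m and distance of each of scoop, tamper_rod, dust_brush, sample_jar, loose_cone, rubber_foot from where it was at the start of the episode below 0.015 m); the robot touches nothing.
It fails at once if the robot touches the cone or a tube in the dial (contact force between any of the fingers, the arm and paper_cone above 0.3 N or contact force between any of the fingers, the arm and tube_0 above 0.3 N or contact force between any of the fingers, the arm and tube_1 above 0.3 N or contact force between any of the fingers, the arm and tube_2 above 0.3 N or contact force between any of the fingers, the arm and tube_3 above 0.3 N).
It fails at once if the cone or a tube is lifted out of its socket or tipped (height (world z) of paper_cone above 0.034 m or height (world z) of any of tube_0, tube_1, tube_2, tube_3 above 0.056 m or angle between any of paper_cone, tube_0, tube_1, tube_2, tube_3's own z axis and vertical above 0.2 rad).
It fails at once if something that lies round the dial is moved (distance of any of scoop, tamper_rod, dust_brush, sample_jar, loose_cone, rubber_foot from where it was at the start of the episode above 0.015 m).
It also fails if it takes over 38 s, if anything falls off the work surface, if the arm or the gripper's body presses on something with over 40 N, if the wrist force passes 120 N, or if a joint passes its speed limit or range.

### The arm

A 7-joint arm with a two-finger parallel gripper is mounted at the origin on a cart in front of the work surface, level with it; the furniture and walls round the work are solid. World frame = base frame: x ahead of the robot, y to its left, z up, the work surface at z = 0. Lengths are in m, angles in rad, forces in N, time in s.
With the tool pointing down it reaches from about 0.4 to 0.9 m from the base axis. Payload 5.5 kg.
Tool frame: the origin (TCP) lies midway between the tips of the shut fingers; the grasp point (between the pads) lies 19 mm behind it (manip.grip_depth is the distance from the TCP to the grasp point, in m); z points along the fingers, y is the line along which they close (so a half turn about z gives the same grasp; the last joint's range is limited). The gripper opens to 92 mm and grips with 3 to 60 N. Pads are 19 mm wide; open, the fingers measure 130 mm over their backs; the gripper's body (75 mm by 190 mm) begins 47 mm behind the grasp point.
Start: joints at [-1.058, 0.501, -0.427, 1.55, 0.221, 1.138, -0.21], TCP at [0.161, 0.63, 0.227] pointing down, gripper open.
Joint ranges: [-2.88, 2.88], [-0.31, 2.03], [-1.54, 1.56], [0.2, 2.42], [-1.41, 4.55], [0.19, 2.02], [-2.57, 2.57]. Speed limits (rad/s): [2.57, 2.57, 3.14, 3.14, 3.14, 3.14, 3.14].

### API

Orientations are given as a unit quaternion [x, y, z, w].
In Python, from bench import manip, effector, viewer gives the robot as it stands. Calls block until the motion is done:
- manip.move_pose(position, orientation): joint-space move of the TCP to a pose.
- manip.servo_line(position, ori=None, vel=0.15): straight line of the TCP; ori=None keeps the orientation; vel is the mean speed in m/s.
- manip.movej(angles): joint-space move.
- effector.open_jaws() and effector.close(f_grip=None): open the fingers fully, or close them until they stop; f_grip is the grip in N (None keeps the last).
- manip.sleep(seconds).
- manip.solve_ik(position, orientation): joint angles nearest the present ones, or None.
- viewer.get_image(name): name is "side" or "top" or "wrist"; returns the picture (384x512x3 uint8, red, green, blue); there is no depth.
- viewer.get_calibration(name): a dict with "vfov" (degrees; the focal length in pixels is half the picture's height over the tangent of half this angle, whatever the lens; pixels are square), "cx", "cy" (the principal point, pixels), "eye" and "attitude" of the camera in the world. Camera axes: x right, y down, z forward; pixel columns grow to the right and rows downward; lengths in m; the calibration is good to about 2 mm. A picture is of the moment at which its call begins: read the wrist's pose just before it. get_calibration takes no time and is no camera call; for the wrist camera it gives the pose at the moment of the call.
A pose or a line that the arm cannot do raises manip.PlanningError and nothing moves.
- manip.hand_in(): hands the job in; it is judged then, once.
Readings, each from a call of its own:
- manip.current_clock(): time.
- manip.current_q(): joint angles.
- manip.current_joint_velocities(): joint speeds.
- manip.current_tau(): joint torques, N m.
- manip.current_tool_pos(): TCP position.
- manip.current_tcp_rot(): TCP orientation.
- manip.current_force(): force on the tool from outside, world axes, zero at the start.
- manip.current_wrist_torque(): the same for the moment, N m.
- manip.current_finger_gap(): finger opening in m.
- manip.current_gripper_force(): force on a finger pad.
Only numpy, scipy, OpenCV 4.12 (cv2) and the standard library are available. Lean on these libraries where they do the work, as an engineer would, in place of code of your own. Each camera call takes 0.05 s, during which the arm holds its last target. There are 200 camera calls.

## Working session

There is one attempt and no reset: what is moved stays moved. The work goes in short steps, each a Python script; the robot and the scene stay as the last script left them, time stands still between calls to the robot, and variables do not carry over. Pictures are saved under pics/ and viewed, at most 10 in all, crops included, and the job is handed in when it is done.

```bash
mkdir -p pics; python3 - <<'E'
from bench import manip, effector, viewer
import cv2
for n in("top","side"):
    cv2.imwrite(f"pics/{n}0.png",viewer.get_image(n)[:,:,::-1]); print(n,viewer.get_calibration(n))
print(manip.current_clock(),manip.current_tool_pos(),manip.current_tcp_rot())
E
```

```text
top {'vfov': 52.733625423955054, 'cx': 253.0560250941304, 'cy': 196.84934909634933, 'eye': array([ 0.35753251, -0.05656444,  1.21005045]), 'attitude': array([ 0.70967537, -0.70156822,  0.04369193, -0.04747541])}
side {'vfov': 51.93219985546873, 'cx': 258.03838864473414, 'cy': 190.13118346505024, 'eye': array([0.43013201, 0.89916428, 0.60036423]), 'attitude': array([-0.02930222,  0.85888147, -0.51035158,  0.03170606])}
0.1 [0.16054469 0.6291956  0.22577921] [ 1.24521861e-01  9.92216466e-01 -8.78756374e-04 -1.34093656e-04]
```

View pics/top0.png

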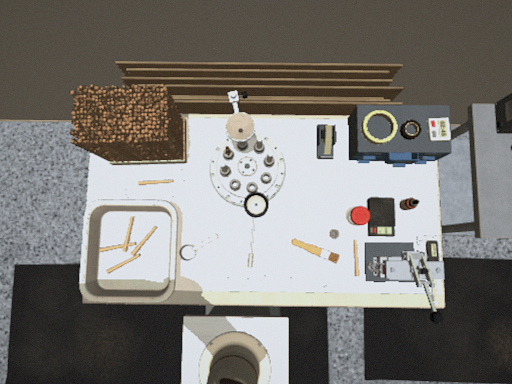

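View pics/side0.png

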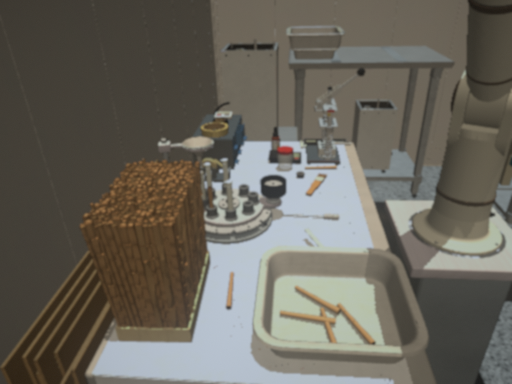

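```bash
cat > h.py <<'E'
import numpy as np
from scipy.spatial.transform import Rotation as R
from bench import viewer
def ray(n,u,v,z):
    c=viewer.get_calibration(n);f=192/np.tan(np.radians(c['vfov']/2))
    d=R.from_quat(c['attitude']).apply([(u-c['cx'])/f,(v-c['cy'])/f,1]);e=np.array(c['eye'])
    return e+d*(z-e[2])/d[2]
def proj(n,p):
    c=viewer.get_calibration(n);f=192/np.tan(np.radians(c['vfov']/2))
    q=R.from_quat(c['attitude']).inv().apply(np.array(p)-c['eye']);return q[0]/q[2]*f+c['cx'],q[1]/q[2]*f+c['cy']
E
python3 - <<'E'
import cv2
from h import *
a=cv2.imread('pics/top0.png')[80:225,165:335];b=cv2.imread('pics/side0.png')[120:250,150:300]
a=cv2.resize(a,None,fx=4.7,fy=4.1*4.7/4.7 if 0 else 4.1*1.146,interpolation=2)[:600]
a=cv2.resize(cv2.imread('pics/top0.png')[85:225,170:335],None,fx=4,fy=4,interpolation=2)
b=cv2.resize(b,None,fx=4,fy=4,interpolation=2)
cv2.imwrite('pics/tc.png',a);cv2.imwrite('pics/sc.png',b)
E
```

```text
(no output)
```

View pics/tc.png

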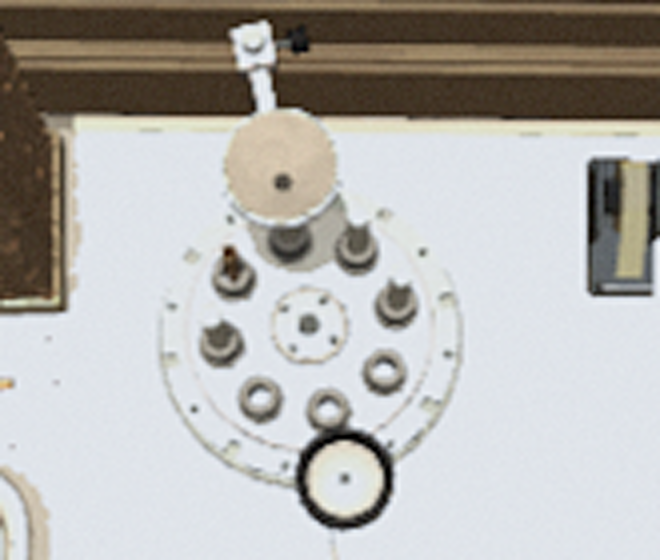

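View pics/sc.png

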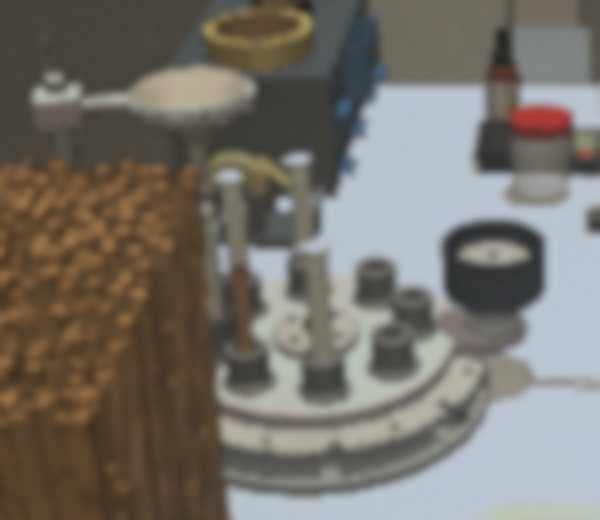

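```bash
cat >> h.py <<'E'
C=ray("top",170.0+309/4-.375,85+324/4-.375,.056)[:2]
P=ray("top",170+345/4-.375,85+478/4-.375,.1)[:2]
E
python3 - <<'E'
from h import *
from bench import manip
print(C,P,np.linalg.norm(P-C),np.degrees(np.arctan2(*(P-C)[::-1])))
for (u,v,n,z) in [(492,254,'plunger side',.1),(315,335,'hub side',.056)]:
    print(n,ray("side",150+u/4-.375,120+v/4-.375,z))
print('funnel',ray("top",170+280/4,85+165/4,.238))
w=viewer.get_calibration("wrist");T=R.from_quat(manip.current_tcp_rot());print('cam in tool',T.inv().apply(w['eye']-manip.current_tool_pos()))
a0=np.arctan2(*(P-C)[::-1])
for da in np.radians([0,-15,-30,-45,-55]):
    a=a0+da
    p=C+.125*np.array([np.cos(a),np.sin(a)])
    for s in(1,-1):
        x=s*np.array([np.cos(a),np.sin(a),0]);z=np.array([0,0,-1.]);q=R.from_matrix(np.c_[x,np.cross(z,x),z]).as_quat()
        for h in (.2,.088): print(np.degrees(da),s,h,np.round(p,3),np.round(manip.solve_ik([*p,h],q),2) if manip.solve_ik([*p,h],q) is not None else None)
E
```

```text
[ 0.60261043 -0.02959678] [ 0.48045836 -0.05813554] 0.12544157534118444 -166.8496966534363
plunger side [ 0.48189392 -0.06002056  0.1       ]
hub side [ 0.60132233 -0.02031824  0.056     ]
funnel [ 0.66777444 -0.01458752  0.238     ]
cam in tool [ 0.06586506  0.00158448 -0.15842542]
0.0 1 0.2 [ 0.481 -0.058] [-0.06  0.21  0.14  2.   -0.04  0.94  1.9 ]
0.0 1 0.088 [ 0.481 -0.058] [ 0.07  0.38 -0.    2.08  0.    0.68  1.86]
0.0 -1 0.2 [ 0.481 -0.058] [-0.26  0.21  0.37  2.01 -0.09  0.94 -1.18]
0.0 -1 0.088 [ 0.481 -0.058] [-0.29  0.4   0.42  2.09 -0.25  0.69 -1.05]
-14.999999999999998 1 0.2 [ 0.478 -0.026] [-0.09  0.19  0.1   2.01 -0.02  0.94  1.56]
-14.999999999999998 1 0.088 [ 0.478 -0.026] [ 0.01  0.37 -0.02  2.09  0.01  0.68  1.53]
-14.999999999999998 -1 0.2 [ 0.478 -0.026] [-0.35  0.2   0.39  2.02 -0.09  0.94 -1.51]
-14.999999999999998 -1 0.088 [ 0.478 -0.026] [-0.39  0.4   0.46  2.11 -0.28  0.69 -1.35]
-29.999999999999996 1 0.2 [0.483 0.007] [-0.11  0.2   0.04  2.   -0.01  0.94  1.22]
-29.999999999999996 1 0.088 [0.483 0.007] [-0.03  0.38 -0.04  2.08  0.02  0.68  1.18]
-29.999999999999996 -1 0.2 [0.483 0.007] [-0.84  0.29  0.91  2.02 -0.28  0.96 -1.66]
-29.999999999999996 -1 0.088 [0.483 0.007] [-0.63  0.45  0.68  2.1  -0.43  0.72 -1.53]
-45.0 1 0.2 [0.496 0.036] [-0.14  0.23  0.01  1.97 -0.    0.95  0.89]
-45.0 1 0.088 [0.496 0.036] [-0.09  0.4  -0.05  2.05  0.03  0.7   0.86]
-45.0 -1 0.2 [0.496 0.036] [-1.04  0.42  1.14  1.99 -0.45  1.01 -1.81]
-45.0 -1 0.088 [0.496 0.036] [-0.85  0.56  0.91  2.07 -0.63  0.8  -1.68]
-55.0 1 0.2 [0.509 0.054] [-0.16  0.25  0.01  1.93 -0.    0.95  0.68]
-55.0 1 0.088 [0.509 0.054] [-0.13  0.42 -0.03  2.01  0.02  0.71  0.67]
-55.0 -1 0.2 [0.509 0.054] [-1.05  0.46  1.14  1.96 -0.49  1.03 -1.99]
-55.0 -1 0.088 [0.509 0.054] [-1.    0.73  1.13  2.04 -0.85  0.94 -1.71]
```

```bash
cat >> h.py <<'E'
a0=np.arctan2(*(P-C)[::-1])
def pose(deg,z,r=.125,tan=0.,yaw=None):
    """position at dial angle deg (clockwise negative), tan = offset clockwise (m); tool x outward"""
    a=a0+np.radians(deg); e=np.array([np.cos(a),np.sin(a)]); t=np.array([e[1],-e[0]])
    b=a if yaw is None else a0+np.radians(yaw); x=np.array([np.cos(b),np.sin(b),0]); k=np.array([0,0,-1.])
    return [*(C+r*e+tan*t),z],R.from_matrix(np.c_[x,np.cross(k,x),k]).as_quat()
E
python3 - <<'E'
from h import *
from bench import manip,effector
import cv2
effector.close(10)
p,q=pose(0,.2)
manip.servo_line(p,q,vel=.25)
print(manip.current_clock(),manip.current_tool_pos(),p,manip.current_finger_gap(),manip.current_force())
print(proj("wrist",[*P,.1]),proj("wrist",[*P,.11]),proj("wrist",[*C,.056]))
cv2.imwrite('pics/w1.png',viewer.get_image("wrist")[:,:,::-1])
E
```

```text
4.7167 [ 0.480746   -0.05737658  0.20002139] [np.float64(0.48088835732488255), np.float64(-0.05803507552364533), 0.2] 0.00039688638845666445 [ 0.13738491 -0.59927765 -0.60893748]
(np.float64(252.19178869759634), np.float64(192.886344315186)) (np.float64(252.10596415466952), np.float64(195.53917851017553)) (np.float64(252.51496774066382), np.float64(284.5110765231369))
```

View pics/w1.png

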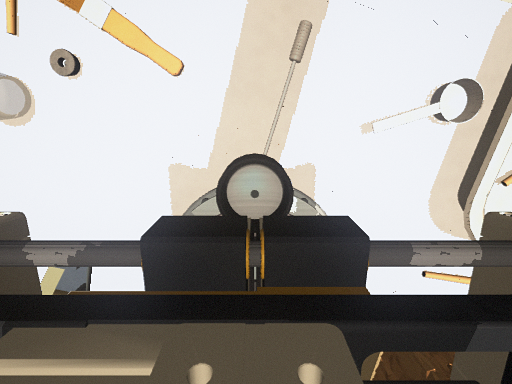

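```bash
python3 - <<'E'
from h import *
from bench import manip
p,q=pose(0,.108); f0=manip.current_force()
manip.servo_line(p,q,vel=.1)
print(manip.current_clock(),manip.current_force()-f0)
z0=None
for z in np.arange(.104,.084,-.002):
    manip.servo_line(pose(0,z)[0],q,vel=.03)
    f=manip.current_force()-f0; zt=manip.current_tool_pos()[2]
    print(round(z,4),round(zt,4),np.round(f,2))
    if z0 is None and f[2]>1.5: z0=z
    if f[2]>9 or (z0 and z<=z0-.0085): break
print(manip.current_clock(),z0)
E
```

```text
5.8333 [-0.30537035 -1.20194444  0.51329333]
0.104 0.1041 [-1.2  -1.   -0.75]
0.102 0.1019 [-0.9  -1.19 -0.19]
0.1 0.1002 [-0.51 -0.67  2.72]
0.098 0.0981 [-0.19 -1.12  3.88]
0.096 0.0961 [-0.78 -0.93  3.55]
0.094 0.0941 [-0.01 -1.2   5.38]
0.092 0.0922 [-0.69 -0.63  5.7 ]
0.09 0.0903 [ 0.36 -1.41  5.84]
7.8667 0.09999999999999999
```

```bash
python3 - <<'E'
from h import *
from bench import manip
import cv2
f0=manip.current_force()
for d in [-1.5,-3,-6,-9,-12,-15,-18,-21,-24,-27]:
    p,q=pose(d,.0895,r=.126,tan=.006); 
    manip.servo_line(p,q,vel=.04)
    a=a0+np.radians(d); t=np.array([np.sin(a),-np.cos(a)]); f=manip.current_force()
    print(d,'ftan',round(t@f[:2],2),'frad',round(f[0]*np.cos(a)+f[1]*np.sin(a),2),'fz',round(f[2],2),np.round(np.array(p)-manip.current_tool_pos(),4))
    if abs(t@f[:2])>15: break
print(manip.current_clock())
cv2.imwrite('pics/w2.png',viewer.get_image("wrist")[:,:,::-1])
E
```

```text
-1.5 ftan 0.86 frad -1.36 fz 5.15 [-0.001  -0.0006 -0.0006]
-3 ftan 0.12 frad -0.91 fz 7.24 [-0.001  -0.0004 -0.0006]
-6 ftan 0.9 frad -1.94 fz 6.68 [-0.001  -0.0005 -0.0006]
-9 ftan 0.3 frad -1.68 fz 5.47 [-0.001  -0.0005 -0.0006]
-12 ftan 0.92 frad -0.74 fz 5.88 [-0.0009 -0.0005 -0.0006]
-15 ftan -0.49 frad -0.65 fz 6.09 [-0.0009 -0.0004 -0.0005]
-18 ftan -0.72 frad -0.77 fz 6.2 [-0.0009 -0.0005 -0.0005]
-21 ftan 1.09 frad -2.16 fz 7.08 [-0.0009 -0.0004 -0.0005]
-24 ftan 0.55 frad -0.44 fz 6.36 [-0.0008 -0.0004 -0.0005]
-27 ftan 0.29 frad -0.91 fz 6.55 [-0.0008 -0.0004 -0.0005]
11.0333
```

View pics/w2.png

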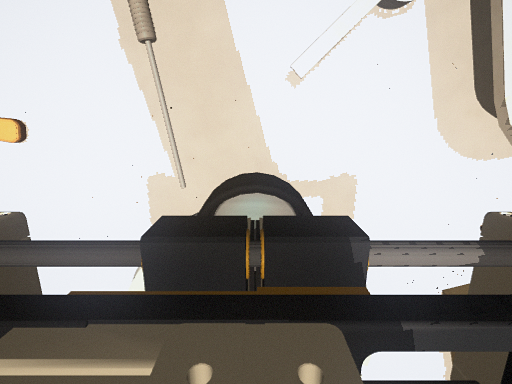

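```bash
python3 - <<'E'
from h import *
from bench import manip
import cv2
p,q=pose(-27,.101,r=.126,tan=.006); manip.servo_line(p,q,vel=.05); f0=manip.current_force(); print('f0',np.round(f0,2))
for d in [-30,-33,-36,-39,-41]+list(np.arange(-42,-58,-.75)):
    p,q=pose(d,.101,r=.126,tan=.006)
    manip.servo_line(p,q,vel=.03)
    a=a0+np.radians(d); t=np.array([np.sin(a),-np.cos(a)]); f=np.mean([manip.current_force() for _ in range(3)],0)-f0
    print(round(d,2),'ftan',round(t@f[:2],2),'fz',round(f[2],2))
    if t@f[:2]<-7: break
print(manip.current_clock())
cv2.imwrite('pics/w3.png',viewer.get_image("wrist")[:,:,::-1])
E
```

```text
f0 [-0.08 -0.57  0.53]
-30 ftan 0.11 fz -0.89
-33 ftan -0.04 fz -0.68
-36 ftan -0.44 fz 0.28
-39 ftan -1.22 fz -0.28
-41 ftan -2.52 fz -0.33
-42.0 ftan -3.22 fz 0.48
-42.75 ftan -2.01 fz -0.58
-43.5 ftan -3.38 fz 0.21
-44.25 ftan -2.59 fz 0.25
-45.0 ftan -2.64 fz -0.75
-45.75 ftan -1.92 fz 0.26
-46.5 ftan -2.05 fz 0.15
-47.25 ftan -1.01 fz -0.22
-48.0 ftan -1.92 fz -0.47
-48.75 ftan 0.23 fz -1.1
-49.5 ftan -0.5 fz -0.59
-50.25 ftan 0.41 fz -0.53
-51.0 ftan -2.8 fz 1.16
-51.75 ftan -5.68 fz 3.38
-52.5 ftan -9.35 fz 6.86
16.9833
```

View pics/w3.png

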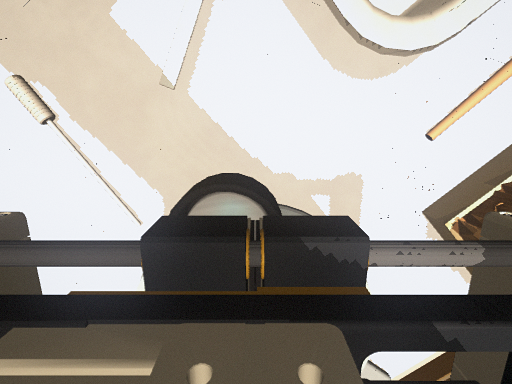

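```bash
python3 - <<'E'
from h import *
from bench import manip
import cv2
p,q=pose(-47,.104,r=.126,tan=.0); manip.servo_line(p,q,vel=.06)
manip.servo_line([p[0],p[1],.24],q,vel=.12)
manip.servo_line([.30,.25,.30],q,vel=.2)
print(manip.current_clock(),manip.current_force())
im=viewer.get_image("top")[:,:,::-1]; s=viewer.get_image("side")[:,:,::-1]
cv2.imwrite('pics/t4full.png',im)
a=cv2.resize(im[85:225,170:335],None,fx=4,fy=4,interpolation=2);b=cv2.resize(s[120:250,150:300],None,fx=2.5,fy=2.5,interpolation=2)
cv2.imwrite('pics/t4.png',a); cv2.imwrite('pics/s4.png',s)
for d in (-40,-45):
    print(d,(np.array(proj("top",pose(d,.11)[0]))-[170,85])*4)
E
```

```text
20.4 [-0.51972057  0.24903644 -0.26845104]
-40 [224.9103444  458.86490355]
-45 [211.79575424 451.30728195]
```

View pics/t4.png

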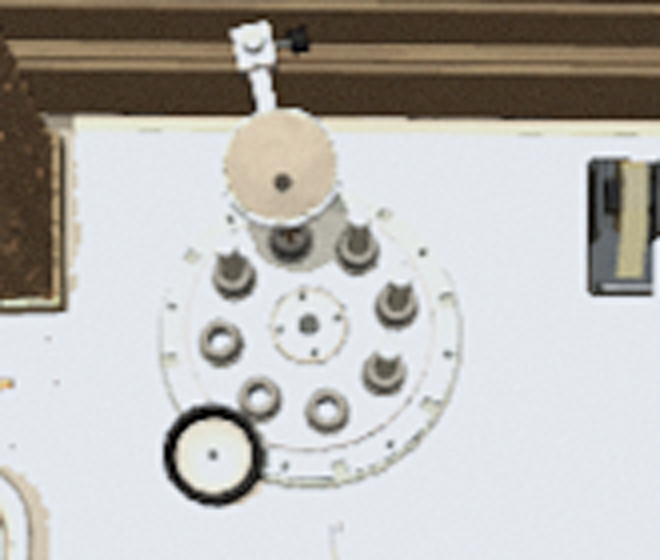

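View pics/s4.png

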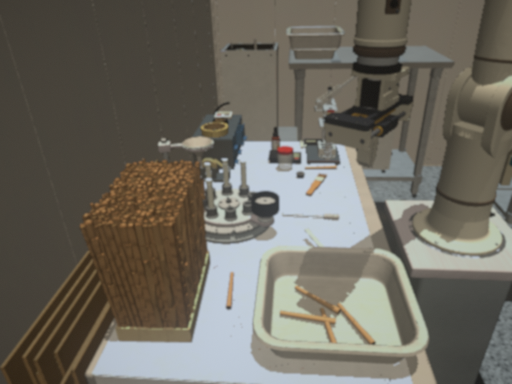

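```bash
python3 - <<'E'
from h import *
import cv2
A=cv2.imread('pics/side0.png');B=cv2.imread('pics/s4.png')
f=lambda i,u,v:cv2.resize(i[v-20:v+20,u-25:u+25],None,fx=8,fy=8,interpolation=cv2.INTER_CUBIC)
cv2.imwrite('pics/cmp.png',np.hstack([f(A,273,185),f(B,264,203)]))
for d,o in((0,(248,165)),(-45,(239,183))):
    for z in(.1,.093,.11): print(d,z,np.round((np.array(proj("side",[*(pose(d,z)[0][:2]),z]))-o)*8+4+(0 if d==0 else np.array([400,0]))))
# sub-pixel change of the socket pattern (front empty sockets hub area): phase correlation on the top view
E
```

```text
0 0.1 [204. 152.]
0 0.093 [204. 170.]
0 0.11 [203. 126.]
-45 0.1 [612. 145.]
-45 0.093 [612. 164.]
-45 0.11 [611. 117.]
```

View pics/cmp.png

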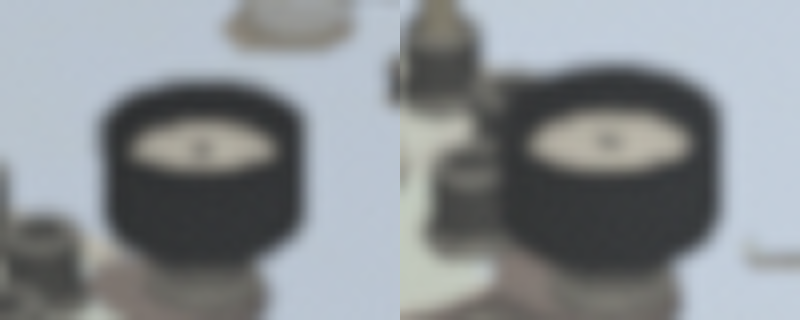

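The cap dot in the side view sits at (608,141), where 0.100 m predicts (612,145) and 0.093 m predicts (612,164). At the start it was offset from its prediction by a similar amount, so the plunger is fully out. The top view shows the cone at the station socket and the ring at -45°.

```bash
python3 -c "
from bench import manip
print(manip.hand_in(),manip.current_clock())"
```

```text
the job is handed in; nothing more can be done
the job is handed in; nothing more can be done
```

The job is handed in, verdict not shown: the dial went one notch clockwise, and the last pictures show the cone at the station and the plunger sprung out, with no sign of a disturbed tube or other object and about 17 s of the 38 s left.

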